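# Enable the panel saw's clamp and hold its dial at the third detent

## Task

On the panel saw's console, press and let go of the blue, then the white, then the green button, one at a time, and only then turn the clamp dial clockwise past its first two detents to the third, with its pointer on the green mark, and keep holding it there against its return spring: you finish while your fingers still hold it. Never turn it on to the red mark, do not press the black button or the red emergency stop, and leave everything lying about where it is.

Things in the scene. Friction and masses are not known exactly. Their poses are not given: they have to be found in the camera images.
- console: the saw's operator console, a flat black box 270 (x) x 420 (y) x 70 mm high, fixed to the table, its place and turn vary. Origin: centre of its underside; z up, -x its front edge (robot side), y to its left. Buttons and emergency stop in a row at x = -70 mm; dial behind them; flat display and keypad back right; pressure gauge back left, 16 mm high; key switch 32 mm high at x 10, y 175 mm
- blue (a joint): Blue (controls on) push button on the console: a round cap 28 mm across in an aluminium ring 44 mm across. Joint value: how far it is pressed, 0 (up) to 0.006 m (bottomed). A spring pushes it back up: 1.5 N to start, 5 N to bottom; it counts as pressed from 4 mm and as released below 1.5 mm. Press it first.
- blue_top (a point): centre of the top face of the blue button (it moves down with the cap); up, it stands 22 mm above the console's top. The four buttons' tops stand 75 mm apart in one row, in an order that changes.
- white (a joint): White (beam ready) push button on the console: a round cap 28 mm across in an aluminium ring 44 mm across. Joint value: how far it is pressed, 0 (up) to 0.006 m (bottomed). A spring pushes it back up: 1.5 N to start, 5 N to bottom; it counts as pressed from 4 mm and as released below 1.5 mm. Press it second.
- white_top (a point): centre of the top face of the white button (it moves down with the cap); up, it stands 22 mm above the console's top. The four buttons' tops stand 75 mm apart in one row, in an order that changes.
- green (a joint): Green (clamp enable) push button on the console: a round cap 28 mm across in an aluminium ring 44 mm across. Joint value: how far it is pressed, 0 (up) to 0.006 m (bottomed). A spring pushes it back up: 1.5 N to start, 5 N to bottom; it counts as pressed from 4 mm and as released below 1.5 mm. Press it third.
- green_top (a point): centre of the top face of the green button (it moves down with the cap); up, it stands 22 mm above the console's top. The four buttons' tops stand 75 mm apart in one row, in an order that changes.
- black (a joint): Black (stop) push button on the console: a round cap 28 mm across in an aluminium ring 44 mm across. Joint value: how far it is pressed, 0 (up) to 0.006 m (bottomed). A spring pushes it back up: 1.5 N to start, 5 N to bottom; it counts as pressed from 4 mm and as released below 1.5 mm. Not to be pressed (fails above 3 mm).
- black_top (a point): centre of the top face of the black button (it moves down with the cap); up, it stands 22 mm above the console's top. The four buttons' tops stand 75 mm apart in one row, in an order that changes.
- estop (a joint): red mushroom emergency stop on a yellow ring at the left front of the console, cap 40 mm across. Joint value: how far it is pressed, 0 to 0.006 m; not to be pressed (fails above 2 mm)
- estop_top (a point): centre of the top face of the emergency stop, 42 mm above the console's top
- dial (a joint): clamp dial angle, rad: 0 at rest, grows clockwise seen from above, stop at 1.65. Detents (felt as ripple) every 0.4, each with a printed mark: 0 grey, 0.4 and 0.8 white, 1.2 green (the third, to be held), 1.6 red (to be avoided, fails above 1.45). A spring returns it to 0 from anywhere when let go: 0.08 N m at 0 rising to 0.25 at 1.2, the detents adding up to 0.075 N m either way
- dial_grip (a point): on the dial's vertical turning axis, at the height to grip, 37 mm above the console's top. Handle: a black bar 14 mm wide, 52 long, 32 tall on a disc 52 mm across; the bar's top is 8 mm above this point, the disc's top 23 mm below. Axes turn with the dial: z up, y along the bar to its yellow-marked pointer end, x across the bar (close the fingers along x)
- dial_base: the dial's fixed aluminium base, 68 mm across and 6 mm high on the console's top, with a dark ring of marks 124 mm across, and all that it carries (the dial). Origin: centre of its underside, on the dial's axis; z up; at joint 0 the pointer points along its +y, and at angle a it has turned clockwise by a from there
- pencil: loose flat red carpenter's pencil, 7 mm wide, 122 mm long, 15 mm high, lying along the back edge of the console (leave alone). Origin: centre of its underside
- tape: loose yellow tape measure 70 x 35 x 65 mm on the table (leave alone). Origin: centre of its underside
- pushstick: loose red plastic push stick about 325 mm long, 12 mm thick, on the table (leave alone). Origin: on its underside, in the middle of its shaft
- offcut: loose plywood offcut 160 x 70 x 18 mm on the table (leave alone). Origin: centre of its underside
- lube: loose green glass bottle 48 mm across, 150 mm high, red cap, on the table (leave alone). Origin: centre of its underside
- wrench: loose steel wrench lying on the table (leave alone). Origin: on its underside, near its middle

How it is judged:
By the outcome, as a careful person would: the job done as asked, in the order asked, and still so for the second after the job is handed in, while the arm keeps its last pose, push and grip.
It also fails if it takes over 51 s, if anything falls off the work surface, if the arm or the gripper's body presses on something with over 40 N, if the wrist force passes 120 N, or if a joint passes its speed limit or range.

## Robot

A 6-joint arm with a two-finger parallel gripper is mounted at the origin on the work surface. World frame = base frame: x ahead of the robot, y to its left, z up, the work surface at z = 0. Lengths are in mm, angles in rad, forces in N, time in s.
With the tool pointing down it reaches from about 200 to 875 mm from the base axis. Payload 3.4 kg.
Tool frame: the origin (TCP) lies midway between the tips of the shut fingers; the grasp point (between the pads) lies env.pinch_z behind it (env.pinch_z is the distance from the TCP to the grasp point, in mm); z points along the fingers, y is the line along which they close (so a half turn about z gives the same grasp; the last joint's range is limited). The gripper opens to 94 mm and grips with 3 to 60 N. Pads are 16 mm wide; open, the fingers measure 119 mm over their backs; the gripper's body (75 mm by 177 mm) begins 78 mm behind the grasp point.
Start: joints at [1.222, 0.276, 1.505, -0, 1.361, -0.121], TCP at [129.87, 560.178, 205.493] pointing down, gripper open.
Joint ranges: [-2.89, 2.89], [-0.75, 2.08], [0.22, 2.7], [-1.18, 4.32], [0.11, 2.71], [-2.7, 2.7]. Speed limits (rad/s): [2.57, 2.57, 3.14, 3.14, 3.14, 3.14].

## Interface

Orientations are given as a 3x3 rotation matrix whose columns are the frame's x, y, z axes.
In Python, from station import env gives the robot as it stands.
- The arm moves only by the tool send_rows, never from a script. Its argument "steps" is a list of rows, each a list of 3 entries, a list of its own where there are three numbers: the opening, from -1 (shut) to 1 (fully open), then the shift along the tool's x, y, z in units of 30 mm (1.0 is 30 mm), then the turn about the tool's z in units of 6 degrees (1.0 is 6 degrees). In form: [[grip, [dx, dy, dz], turn], ...]. A call has 1 to 10 rows; each row is the pose to reach, as a shift and turn from the pose commanded when the call began, along the tool's axes at that moment; what a row does not reach only later rows make up. A row lasts 1/10 s, in which the tool goes at most 50 mm and 8.59 degrees, less where a joint would pass 70% of its speed; a pose out of reach is approached as far as the arm can. A call with a gripper value outside its range is refused whole. The fingers move at their own pace and stop on an object; the grip force is fixed at half the most. Time passes only in rows, so rows that repeat a pose let the fingers close. It gives the time, the measured TCP pose, the force, the opening and the grip force at its end, in the units of the state.
- env.get_state(): the state, without advancing time (a new reading comes with each control period).
- env.read_camera(name): name is "scene" or "top"; returns a dict with "frame" (400x640x3 uint8, blue, green, red), "z_map" (400x640 float32, mm along the optical axis (not along the pixel's ray), 0 where there is no reading), "intrinsics" (3x3 intrinsics, pixels), "world_from_camera" (4x4, takes a point from camera to world coordinates). Camera axes: x right, y down, z forward; pixel columns grow to the right and rows downward; lengths in mm; the calibration is good to about 2 mm. A picture is of the moment at which its call begins.
- env.finish_job(): hands the job in; it is judged then, once.
The state is a dict: "clock": time; "joint_positions": joint angles; "dq": joint speeds; "joint_efforts": joint torques, N m; "tcp_pos": TCP position; "tool_rot": TCP orientation; "ft_force": force on the tool from outside, world axes, zero at the start; "wrist_torque": the same for the moment, N m; "width": opening from 0.0 (shut) to 1.0 (fully open); "grasp_force": force on a finger pad.
Only numpy, scipy, OpenCV 4.12 (cv2) and the standard library are available. Lean on these libraries where they do the work, as an engineer would, in place of code of your own. Each camera call takes 0.05 s, during which the arm holds its last target. There are 200 camera calls.

## Working session

There is one attempt and no reset: what is moved stays moved. The work goes in short steps, Python scripts to look and compute and a tool call to move; the robot and the scene stay as the last step left them, time stands still between calls to the robot, and variables do not carry over. Pictures are saved under pics/ and viewed, at most 10 in all, crops included, and the job is handed in when it is done.

Besides the shell and the picture viewer there is one more tool, called after "Call:" as name(argument=value, ...), one argument or row to a line, values as JSON. send_rows: Moves the arm, as the interface text tells. Its arguments: {"type":"object","properties":{"steps":{"type":"array","items":{"type":"array"}}},"required":["steps"]}

```bash
mkdir -p pics; ls; python3 - <<'E'
from station import env
import cv2,numpy as np
for n in("scene","top"):
    c=env.read_camera(n); cv2.imwrite(f"pics/{n}0.png",c["frame"]); np.savez(f"{n}0.npz",**c)
    print(n,c["intrinsics"].round(1).tolist(),c["world_from_camera"].round(3).tolist())
s=env.get_state(); print(s, env.pinch_z)
E
```

```text
pics
scene [[401.8, 0.0, 315.7], [0.0, 401.8, 204.6], [0.0, 0.0, 1.0]] [[-0.72, 0.553, -0.418, 1032.173], [0.694, 0.566, -0.445, 549.097], [-0.01, -0.611, -0.792, 1046.968], [0.0, 0.0, 0.0, 1.0]]
top [[365.6, 0.0, 321.4], [0.0, 365.6, 198.0], [0.0, 0.0, 1.0]] [[-0.027, -0.993, 0.111, 391.508], [-1.0, 0.027, -0.004, 18.087], [0.001, -0.111, -0.994, 1168.398], [0.0, 0.0, 0.0, 1.0]]
{'clock': 0.1, 'joint_positions': array([ 1.22201729e+00,  2.76499218e-01,  1.50595491e+00,  1.84128446e-05,
        1.36069234e+00, -1.20969782e-01]), 'dq': array([ 0.00040226, -0.00412416, -0.00310808, -0.00072268, -0.00060271,
        0.00073319]), 'joint_efforts': array([ 2.18254456e-03, -4.05457842e+01, -2.37778401e+01,  7.03935209e-02,
        3.00893036e-02, -5.31581418e-05]), 'tcp_pos': array([129.67531419, 559.69081314, 204.73036223]), 'tool_rot': array([[-9.74162571e-01,  2.25847260e-01, -5.47939134e-04],
       [ 2.25847831e-01,  9.74161508e-01, -1.45410172e-03],
       [ 2.05376325e-04, -1.54028233e-03, -9.99998793e-01]]), 'ft_force': array([ 0.47529806, -0.39036698,  0.71400892]), 'wrist_torque': array([-0.01127457,  0.03285179,  0.07443248]), 'grasp_force': 0.0, 'width': 0.9978779988320566} 18.8
```

View pics/top0.png

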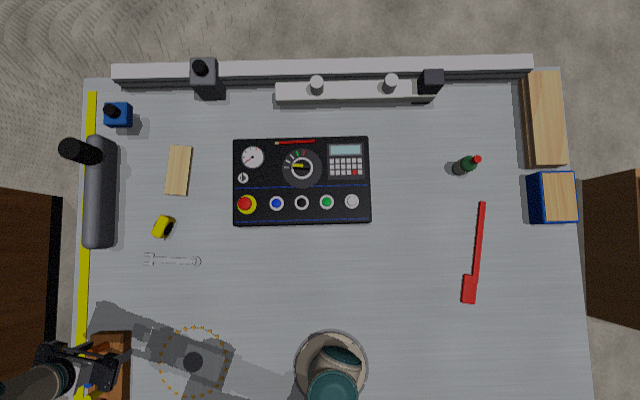

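View pics/scene0.png

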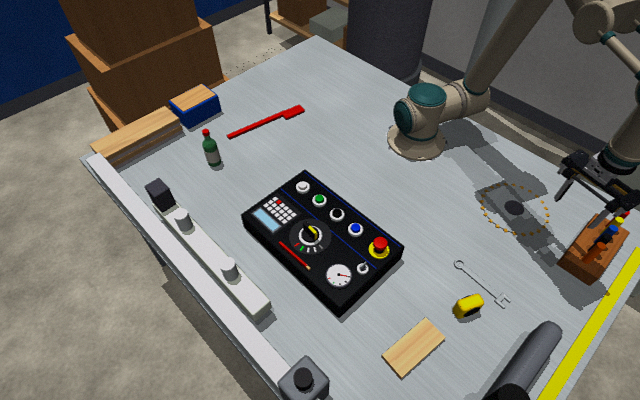

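Top view: the row from left is e-stop (246,204), blue (277,203), black (302,202), green (327,202), white (352,201), with the dial at about (302,168). Next I'll measure the centroids and zoom in on the dial.

```bash
cat > h.py <<'E'
import numpy as np,cv2
def ray(c,u,v,z):
    K=c["intrinsics"];T=c["world_from_camera"]
    d=T[:3,:3]@np.linalg.inv(K)@[u,v,1]; o=T[:3,3]
    return o+d*(z-o[2])/d[2]
E
python3 - <<'E'
from h import *
t=dict(np.load("top0.npz"));s=dict(np.load("scene0.npz"))
def cent(c,u,v,r,f):
    h=cv2.cvtColor(c["frame"],cv2.COLOR_BGR2HSV).astype(int)
    y,x=np.mgrid[:400,:640]; m=f(h[...,0],h[...,1],h[...,2])&(np.hypot(x-u,y-v)<r)
    return x[m].mean(),y[m].mean(),m.sum()
F={"blue":lambda h,s,v:(abs(h-115)<12)&(s>120)&(v>60),"green":lambda h,s,v:(abs(h-65)<20)&(s>100)&(v>50),
"white":lambda h,s,v:(v>130)&(s<60),"black":lambda h,s,v:(v>110)&(s<60),"yellow":lambda h,s,v:(abs(h-28)<8)&(s>120)&(v>90)}
P={"blue":((277,203),(355,229)),"green":((327,202),(319,200)),"white":((352,201),(303,187)),"black":((302,202),(337,214)),"yellow":((298,166),(311,232))}
for k in P:
    for c,p,n in((t,P[k][0],"top"),(s,P[k][1],"scene")):
        a=cent(c,*p,10,F[k]); z={"black":82,"white":90,"yellow":115}.get(k,92)
        print(k,n,np.round(a,1),ray(c,a[0],a[1],z).round(1))
a=cv2.resize(t["frame"][125:230,225:380],None,fx=5,fy=5,interpolation=cv2.INTER_CUBIC)[:290]
b=cv2.resize(s["frame"][205:263,260:380],None,fx=6,fy=6,interpolation=cv2.INTER_CUBIC)[:300]
a=cv2.copyMakeBorder(a,0,0,0,800-a.shape[1],0);b=cv2.copyMakeBorder(b,0,0,0,800-b.shape[1],0)
cv2.imwrite("pics/crop0.png",np.vstack([a,b]))
E
```

```text
blue top [275.8 202.7  62. ] [501.2 148.4  92. ]
blue scene [355.3 227.4  70. ] [504.2 150.9  92. ]
green top [326.1 201.3  62. ] [ 5.014e+02 -5.000e-01  9.200e+01]
green scene [318.9 197.9  55. ] [5.033e+02 2.000e-01 9.200e+01]
white top [351.7 200.8 148. ] [500.9 -76.3  90. ]
white scene [302.  185.9  97. ] [506.5 -72.2  90. ]
black top [301.6 202.5  96. ] [500.8  72.8  82. ]
black scene [336.3 215.   64. ] [506.2  77.1  82. ]
yellow top [297.  164.8  37. ] [608.8  82.3 115. ]
yellow scene [312.6 229.9  42. ] [608.4  83.1 115. ]
```

View pics/crop0.png

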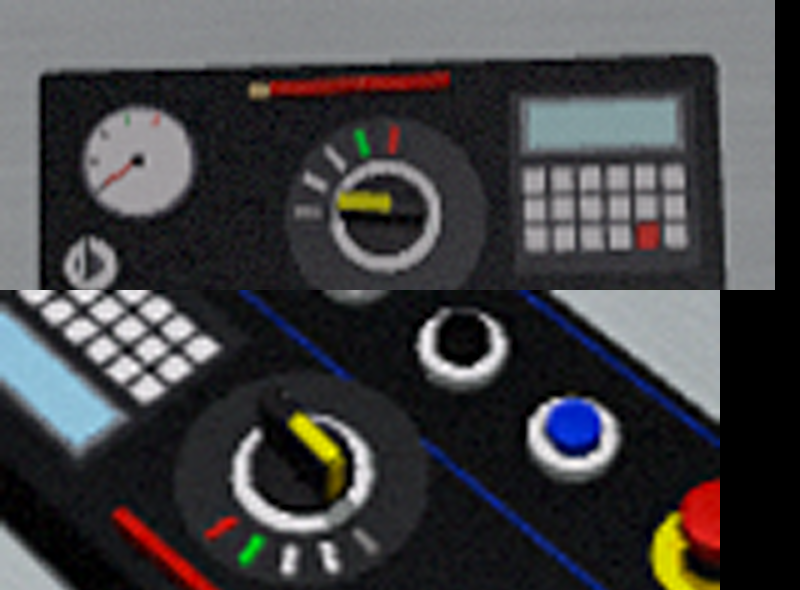

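The dial pointer sits at the grey mark, pointing about +y. The green mark is at top pixel (297.4,153.6). The row lies along world y at x≈502: blue y≈149, green y≈0, white y≈−75. Next: measure the dial axis, and start the first move.

```bash
python3 - <<'E'
from h import *
t=dict(np.load("top0.npz"));s=dict(np.load("scene0.npz"))
for c,uv,R,n in((t,(302,167.6),14,"top"),(s,(310.5,236),16,"scene")):
    h=cv2.cvtColor(c["frame"],cv2.COLOR_BGR2HSV).astype(int);y,x=np.mgrid[:400,:640]
    m=((h[...,1]<50)&(h[...,2]>110)&(np.hypot(x-uv[0],y-uv[1])<R)).astype(np.uint8)
    p=np.argwhere(m)[:,::-1].astype(np.float32)
    (e,ax,an)=cv2.fitEllipse(cv2.convexHull(p)); print(n,e,ax,ray(c,*e,75).round(1))
    m=(abs(h[...,0]-28)<8)&(h[...,1]>120)&(h[...,2]>90)&(np.hypot(x-uv[0],y-uv[1])<R)
for k,p in dict(axis=(302.2,167.8),grey=(286.6,167.4),green=(297.4,153.6),red=(303.6,152.8)).items(): print(k,ray(t,*p,71).round(1))
E
```

```text
top (300.99853515625, 166.98178100585938) (21.181577682495117, 24.560592651367188) [609.9  72.6  75. ]
scene (310.80718994140625, 238.44204711914062) (24.31470489501953, 27.378286361694336) [614.2  80.8  75. ]
axis [608.1  69.2  71. ]
grey [610.6 116.7  71. ]
green [652.6  83.   71. ]
red [654.6  63.9  71. ]
```

Call:
send_rows(
  steps=[
    [-1,[-15.2,-10.55,0],12.8],
    [-1,[-15.2,-10.55,0],12.8],
    [-1,[-15.2,-10.55,0],12.8],
    [-1,[-15.2,-10.55,0],12.8],
    [-1,[-15.2,-10.55,0],12.8],
    [-1,[-15.2,-10.55,0],12.8],
    [-1,[-15.2,-10.55,0],12.8],
    [-1,[-15.2,-10.55,0],12.8],
    [-1,[-15.2,-10.55,0],12.8],
    [-1,[-15.2,-10.55,0],12.8],
  ],
)

```text
clock: 1.1
tcp_pos: [466.5, 187.9, 205.3]
tool_rot: [[0.0, 1.0, -0.0], [1.0, -0.0, 0.0], [0.0, -0.0, -1.0]]
ft_force: [1.4, 0.8, 0.4]
width: 0.186
grasp_force: 0.0
```

Call:
send_rows(
  steps=[
    [-1,[-1.28,1.2,1.25],0],
    [-1,[-1.28,1.2,2.5],0],
    [-1,[-1.28,1.2,3.0],0],
    [-1,[-1.28,1.2,3.0],0],
    [-1,[-1.28,1.2,3.0],0],
  ],
)

```text
clock: 1.6
tcp_pos: [501.8, 151.5, 115.6]
tool_rot: [[-0.003, 1.0, -0.0], [1.0, 0.003, 0.0], [0.0, -0.0, -1.0]]
ft_force: [-0.7, 0.7, -0.6]
width: 0.007
grasp_force: 0.0
```

```bash
python3 - <<'E'
from station import env
import cv2,numpy as np
ims=[]
for n,(u,v) in(("scene",(335,215)),("top",(300,180))):
    c=env.read_camera(n); np.savez(f"{n}1.npz",**c)
    ims.append(cv2.resize(c["frame"][v-60:v+60,u-80:u+80],None,fx=2.5*2,fy=2.5*2,interpolation=cv2.INTER_CUBIC)[::2,::2])
cv2.imwrite("pics/b1.png",np.hstack(ims)); s=env.get_state(); print(s["clock"],s["tcp_pos"],s["width"],s["ft_force"])
E
```

```text
1.7 [502.62874012 151.98085673 116.86055562] 0.004338343389057928 [ 0.1501375  -0.64552717 -0.25777291]
```

View pics/b1.png

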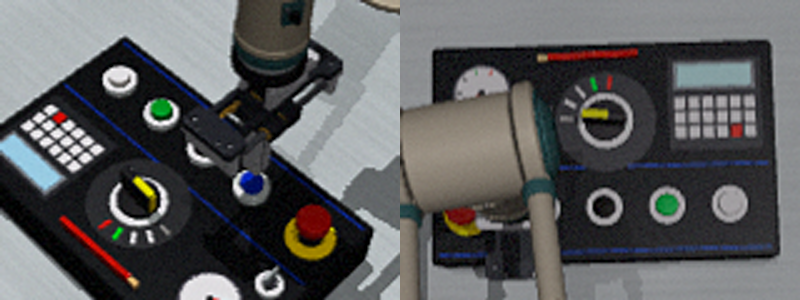

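The fingertips are above the blue cap (left crop, about 250,180). Press: down to z≈87, then back up.

Call:
send_rows(
  steps=[
    [-1,[-0.05,0,0.5],0],
    [-1,[-0.05,0,0.85],0],
    [-1,[-0.05,0,0.98],0],
    [-1,[-0.05,0,0.98],0],
    [-1,[-0.05,0,0.98],0],
  ],
)

```text
clock: 2.2
tcp_pos: [502.4, 150.4, 87.1]
tool_rot: [[-0.003, 1.0, 0.002], [1.0, 0.003, 0.001], [0.001, 0.002, -1.0]]
ft_force: [-0.1, 1.5, 4.5]
width: 0.004
grasp_force: 2.2
```

Force reads 4.5 N, about 5 mm pressed. I'll push a touch more to be sure, then release.

Call:
send_rows(
  steps=[
    [-1,[0,0,0.06],0],
    [-1,[0,0,0.06],0],
    [-1,[0,0,0.06],0],
  ],
)

```text
clock: 2.5
tcp_pos: [502.4, 150.4, 86.1]
tool_rot: [[-0.003, 1.0, 0.002], [1.0, 0.003, 0.001], [0.001, 0.002, -1.0]]
ft_force: [-2.3, 1.6, 11.0]
width: 0.004
grasp_force: 5.8
```

Call:
send_rows(
  steps=[
    [-1,[0,0,-0.6],0],
    [-1,[0,0,-1.2],0],
    [-1,[0,0,-1.2],0],
    [-1,[-1.6,0,-1.2],0],
    [-1,[-3.2,0,-1.2],0],
    [-1,[-4.8,0,-1.2],0],
    [-1,[-6.4,0,-1.2],0],
    [-1,[-7.5,0,-1.2],0],
    [-1,[-7.5,0,-1.2],0],
    [-1,[-7.5,0,-1.2],0],
  ],
)

```text
clock: 3.5
tcp_pos: [501.4, -75.3, 119.2]
tool_rot: [[-0.0, 1.0, -0.002], [1.0, 0.0, 0.001], [0.001, -0.002, -1.0]]
ft_force: [-0.5, 0.7, -0.6]
width: 0.006
grasp_force: 0.0
```

Call:
send_rows(
  steps=[
    [-1,[0,0,0.5],0],
    [-1,[0,0,0.95],0],
    [-1,[0,0,1.1],0],
    [-1,[0,0,1.18],0],
    [-1,[0,0,1.18],0],
    [-1,[0,0,1.18],0],
  ],
)

```text
clock: 4.1
tcp_pos: [501.8, -73.5, 86.2]
tool_rot: [[-0.004, 1.0, -0.001], [1.0, 0.004, 0.001], [0.001, -0.001, -1.0]]
ft_force: [-2.6, 1.1, 9.4]
width: 0.006
grasp_force: 4.8
```

White is bottomed at 9 N. Releasing it and moving to green.

Call:
send_rows(
  steps=[
    [-1,[0,0,-0.6],0],
    [-1,[0,0,-1.2],0],
    [-1,[0,0,-1.2],0],
    [-1,[1.3,0,-1.2],0],
    [-1,[2.48,0,-1.2],0],
    [-1,[2.48,0,-1.2],0],
    [-1,[2.48,0,-1.2],0],
  ],
)

```text
clock: 4.8
tcp_pos: [501.5, 0.2, 120.1]
tool_rot: [[-0.005, 1.0, -0.001], [1.0, 0.005, -0.0], [-0.0, -0.001, -1.0]]
ft_force: [1.0, -0.1, -0.4]
width: 0.004
grasp_force: 0.0
```

Call:
send_rows(
  steps=[
    [-1,[0,0,0.5],0],
    [-1,[0,0,0.95],0],
    [-1,[0,0,1.1],0],
    [-1,[0,0,1.2],0],
    [-1,[0,0,1.2],0],
    [-1,[0,0,1.2],0],
  ],
)

```text
clock: 5.4
tcp_pos: [501.9, -1.5, 86.1]
tool_rot: [[-0.002, 1.0, -0.0], [1.0, 0.002, -0.001], [-0.001, -0.0, -1.0]]
ft_force: [-2.1, 0.4, 8.8]
width: 0.006
grasp_force: 4.5
```

Green is bottomed at 9 N. I'll release it and move up, then refine the dial axis from the depth maps.

Call:
send_rows(
  steps=[
    [-1,[0,0,-0.6],0],
    [-1,[0,0,-1.2],0],
    [-1,[0,0,-2.2],0],
    [-0.2,[0.5,0.6,-2.6],0],
    [-0.2,[0.5,0.6,-2.6],0],
  ],
)

```text
clock: 5.9
tcp_pos: [523.4, 14.3, 165.2]
tool_rot: [[-0.003, 1.0, 0.007], [1.0, 0.003, -0.0], [-0.0, 0.007, -1.0]]
ft_force: [0.0, 0.5, 0.2]
width: 0.144
grasp_force: 0.0
```

```bash
python3 - <<'E'
from h import *
for n in("top0","scene0"):
    c=dict(np.load(n+".npz"));v,u=np.mgrid[:400,:640];d=c["z_map"]
    P=np.stack([u,v,np.ones_like(u)],-1)@np.linalg.inv(c["intrinsics"]).T*d[...,None]
    T=c["world_from_camera"];P=P@T[:3,:3].T+T[:3,3]
    m=(np.hypot(P[...,0]-609,P[...,1]-72)<40)&(P[...,2]>103)&(d>0)
    Q=P[m];print(n,m.sum(),Q.mean(0).round(1))
    if m.sum()>4:
        print(cv2.minAreaRect(Q[:,:2].astype(np.float32)),np.median(Q[:,2]))
    h=cv2.cvtColor(c["frame"],cv2.COLOR_BGR2HSV)
    y=m&(abs(h[...,0].astype(int)-28)<8)&(h[...,1]>120);print("yellow",y.sum(),P[y].mean(0))
E
```

```text
top0 92 [605.   70.6 113.3]
((605.6256103515625, 70.89826965332031), (52.294395446777344, 14.980823516845703), 84.04903411865234) 113.54745590116192
yellow 36 [607.38325234  80.86053004 114.77437398]
scene0 107 [610.6  72.9 113.6]
((609.1788940429688, 71.6223373413086), (53.3447380065918, 15.041259765625), 83.58252716064453) 114.83131947022548
yellow 49 [609.21739586  82.32590862 115.65543921]
```

The dial axis is at about (607.4, 71.2), with the bar turned 6° clockwise from +y. The depth rectangle and the marks agree on this.

Call:
send_rows(
  steps=[
    [-0.2,[1.9,2.85,0],1.0],
    [-0.2,[1.9,2.85,0],1.0],
    [-0.2,[1.9,2.85,0],1.0],
    [-0.2,[1.9,2.85,0.8],1.0],
    [-0.2,[1.9,2.85,0.8],1.0],
    [-0.2,[1.9,2.85,0.8],1.0],
  ],
)

```text
clock: 6.5
tcp_pos: [603.9, 70.7, 138.0]
tool_rot: [[0.102, 0.995, -0.003], [0.995, -0.102, -0.0], [-0.001, -0.003, -1.0]]
ft_force: [-0.1, 0.1, -0.2]
width: 0.401
grasp_force: 0.0
```

```bash
python3 - <<'E'
from station import env
s=env.get_state();print(s["tcp_pos"],s["tool_rot"].round(3).tolist(),s["width"],s["joint_positions"].round(2))
E
```

```text
[603.85561569  70.7006865  137.96799974] [[0.102, 0.995, -0.003], [0.995, -0.102, -0.0], [-0.001, -0.003, -1.0]] 0.40145128165510335 [ 0.    0.37  1.54 -0.    1.24  0.11]
```

Call:
send_rows(
  steps=[
    [-0.2,[0.03,0.11,0.6],0],
    [-0.2,[0.03,0.11,1.1],0],
    [-0.2,[0.03,0.11,1.5],0],
    [-0.2,[0.03,0.11,1.62],0],
    [-0.2,[0.03,0.11,1.62],0],
    [-0.2,[0.03,0.11,1.62],0],
  ],
)

```text
clock: 7.1
tcp_pos: [609.3, 72.0, 91.1]
tool_rot: [[0.102, 0.995, 0.001], [0.995, -0.102, 0.0], [0.0, 0.001, -1.0]]
ft_force: [-0.2, 0.2, 0.6]
width: 0.4
grasp_force: 0.0
```

```bash
cat > look.py <<'E'
from station import env
import cv2,numpy as np,sys
ims=[]
for n,(u,v) in(("scene",(311,225)),("top",(300,170))):
    c=env.read_camera(n); np.savez(f"{n}_{sys.argv[1]}.npz",**c)
    ims.append(cv2.resize(c["frame"][v-45:v+45,u-40:u+40],None,fx=5,fy=5,interpolation=cv2.INTER_CUBIC))
cv2.imwrite(f"pics/{sys.argv[1]}.png",np.hstack(ims)); s=env.get_state(); print(s["clock"],s["tcp_pos"],s["width"],s["ft_force"],s["wrist_torque"],s["grasp_force"])
E
python3 look.py d1
```

```text
7.2 [609.38064382  72.11279227  91.14420325] 0.4006836788604543 [ 0.50839281 -0.2787934   0.39814722] [-0.05494319  0.02087793  0.03336451] 0.0
```

View pics/d1.png

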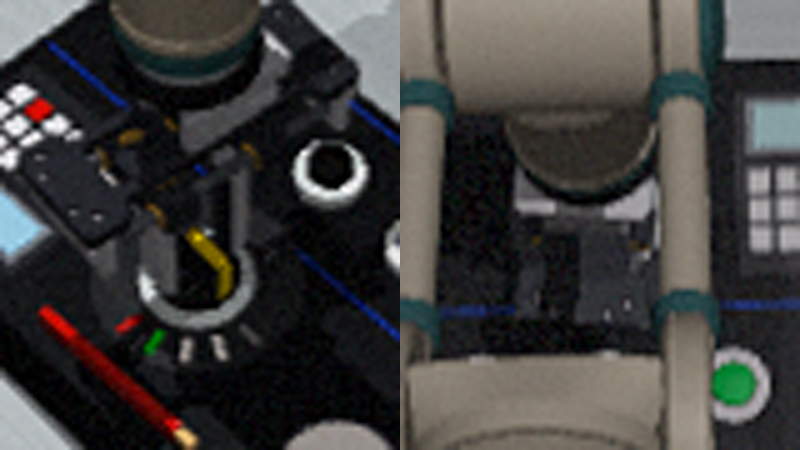

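The fingers straddle the bar (left crop, bar at about 215,260). Closing.

Call:
send_rows(
  steps=[
    [-0.2,[0,-0.03,0.07],0],
    [-1,[0,-0.03,0.07],0],
    [-1,[0,-0.03,0.07],0],
    [-1,[0,-0.03,0.07],0],
    [-1,[0,-0.03,0.07],0],
    [-1,[0,-0.03,0.07],0],
  ],
)

```text
clock: 7.8
tcp_pos: [608.2, 72.2, 88.2]
tool_rot: [[0.102, 0.995, 0.001], [0.995, -0.102, 0.0], [0.0, 0.001, -1.0]]
ft_force: [1.0, 0.3, -0.1]
width: 0.149
grasp_force: 30.0
```

Gripped: width 14 mm, 30 N, almost no side load. Turning in stages.

Call:
send_rows(
  steps=[
    [-1,[0,0,0],0.6],
    [-1,[0,0,0],1.2],
    [-1,[0,0,0],1.8],
    [-1,[0,0,0],2.4],
    [-1,[0,0,0],3.0],
    [-1,[0,0,0],3.6],
    [-1,[0,0,0],4.2],
    [-1,[0,0,0],4.8],
    [-1,[0,0,0],5.4],
    [-1,[0,0,0],6.0],
  ],
)

```text
clock: 8.8
tcp_pos: [608.8, 72.0, 88.2]
tool_rot: [[0.669, 0.744, 0.002], [0.744, -0.669, -0.0], [0.001, 0.002, -1.0]]
ft_force: [2.1, -0.5, -0.9]
width: 0.15
grasp_force: 30.0
```

Call:
send_rows(
  steps=[
    [-1,[0,0,0],0.6],
    [-1,[0,0,0],1.2],
    [-1,[0,0,0],1.8],
    [-1,[0,0,0],2.4],
    [-1,[0,0,0],3.0],
    [-1,[0,0,0],3.6],
    [-1,[0,0,0],4.2],
    [-1,[0,0,0],4.8],
    [-1,[0,0,0],5.3],
    [-1,[0,0,0],5.3],
  ],
)

```text
clock: 9.8
tcp_pos: [609.0, 71.5, 88.2]
tool_rot: [[0.959, 0.282, 0.002], [0.282, -0.959, -0.001], [0.002, 0.002, -1.0]]
ft_force: [2.8, -2.3, -1.9]
width: 0.145
grasp_force: 30.0
```

```bash
python3 look.py d2
```

```text
9.9 [609.0289493   71.50104107  88.2132006 ] 0.14568373117978814 [ 3.41421312 -2.99149158 -2.02834911] [-0.4956417  -0.44533295  0.24776166] 29.969269931316376
```

View pics/d2.png

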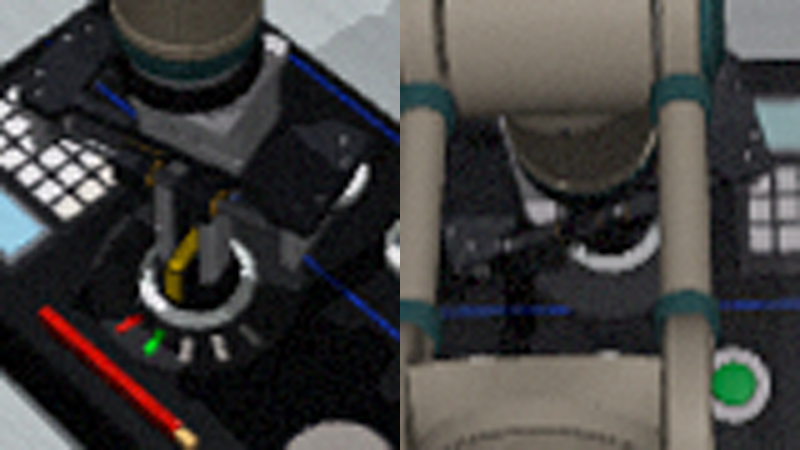

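```bash
python3 - <<'E'
from h import *
c=dict(np.load("scene_d2.npz"));h=cv2.cvtColor(c["frame"],cv2.COLOR_BGR2HSV).astype(int)
v,u=np.mgrid[:400,:640];d=c["z_map"]
P=np.stack([u,v,np.ones_like(u)],-1)@np.linalg.inv(c["intrinsics"]).T*d[...,None]
T=c["world_from_camera"];P=P@T[:3,:3].T+T[:3,3]
near=np.hypot(u-311,v-235)<28
y=near&(abs(h[...,0]-27)<8)&(h[...,1]>120)&(h[...,2]>60); Q=P[y]
g=near&(abs(h[...,0]-62)<20)&(h[...,1]>90)&(h[...,2]>50)
r=near&((h[...,0]<8)|(h[...,0]>172))&(h[...,1]>120)&(h[...,2]>50)&(u>282)&(v<252)&(v>238)&(u<292)
A=np.array([609.2,71.8])
for k,m in(("yellow",y),("green",g),("red",r)):
    p=P[m].mean(0) if k=="yellow" else ray(c,u[m].mean(),v[m].mean(),71)
    print(k,m.sum(),u[m].mean(),v[m].mean(),p.round(1),np.degrees(np.arctan2(*(p[:2]-A)[::-1])).round(1))
f=Q[(Q[:,2]<110)];print("end face",len(f),f.mean(0).round(1)); print(np.degrees(np.arctan2(*(f.mean(0)[:2]-A)[::-1])))
E
```

```text
yellow 47 306.63829787234044 231.59574468085106 [625.2  76.8 117.1] 17.3
green 14 301.2142857142857 248.07142857142858 [654.2  83.4  71. ] 14.5
red 18 288.3333333333333 248.77777777777777 [681.9  59.7  71. ] -9.5
end face 13 [633.2  78.   99.8]
14.391735479090093
```

The pointer is at 14–17° and the green mark at about 15°. A small trim, then hold to check it is stable.

Call:
send_rows(
  steps=[
    [-1,[0,0,0],0.12],
    [-1,[0,0,0],0.12],
    [-1,[0,0,0],0.12],
    [-1,[0,0,0],0.12],
    [-1,[0,0,0],0.12],
    [-1,[0,0,0],0.12],
    [-1,[0,0,0],0.12],
    [-1,[0,0,0],0.12],
  ],
)

```text
clock: 10.7
tcp_pos: [609.0, 71.5, 88.2]
tool_rot: [[0.963, 0.27, 0.002], [0.27, -0.963, -0.001], [0.002, 0.002, -1.0]]
ft_force: [4.8, -2.9, -3.3]
width: 0.143
grasp_force: 30.0
```

```bash
python3 look.py d3
```

```text
10.8 [609.01510432  71.46746998  88.23475593] 0.1461756173719462 [ 3.97184676 -3.41866855 -2.96725212] [-0.67129689 -0.59480558  0.23992902] 29.973721504211426
```

View pics/d3.png

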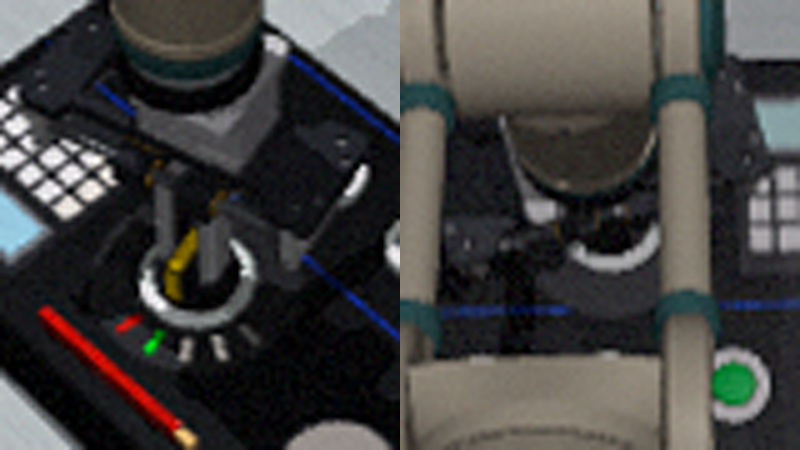

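The pointer end (175,280 in the left crop) points at the green mark (155,340). The grip is steady at 30 N and the spring torque reads 0.24 N m, as expected at the third detent.

```bash
python3 -c "
from station import env
print(env.finish_job())"
```

```text
the job is handed in; nothing more can be done
None
```

I pressed and released blue, white and green in that order, then turned the dial to the green mark, where the gripper is still holding it; the job is handed in at about 11 s, with no verdict returned.

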